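# Find and mark the slack hold-down on a leaded panel

## Task

Before the leaded panel is moved on its board, try the three black T-knobs of its hold-downs: turn each one clockwise until it has clearly given, about 10 degrees (never more than 20, and not backwards), and feel how hard it was to break loose. When you have tried all three, stand the red marker upright on the bare outer end of the steel strap whose knob gave far more easily than the other two. Do not lean on the glass, and leave the blue marker and the tools and jars around the board where they are.

Things in the scene. Friction and masses are not known exactly. Their poses are not given: they have to be found in the camera images.
- knob_left (a point): Middle of the left T-knob's bar, on its turning axis, 32.5 mm above the strap. The three knobs are equal, black: a level bar 50 mm long, 12 wide and 21 high on a stem 10 mm thick with a foot 23 mm across, up to 10 mm above the strap. At the start every bar's length lies along the board's y within 3 degrees. Pinch it across its width from above. z up along the axis; this point does not turn with the knob
- knob_right (a point): Middle of the right knob's bar, as knob_left. Two of the three knobs clamp their strap with about 40 N and break loose at 0.5 to 0.6 N m; the slack one, in any of the three places, clamps with about 1 N and turns at about 0.1 N m. Dry friction: the knob stays where it is left and resists alike as it turns (when the hand stops, part of that torque stays on it)
- knob_far (a point): Middle of the far knob's bar, as knob_left and knob_right. Nothing in the looks tells which is slack
- strap_left: Flat steel strap of the left hold-down (fixed), 32 mm wide; origin on its knob's axis (board x, y (-30, 150) mm) in the strap's top face, 34 mm above the table; x outward along the strap (board +y), z up. It runs to x = 70 mm, bare and flat from x = 25 mm on (middle x = 45 mm), and inward to x = -55 mm over the panel's edge. The bar starts out lying along the strap
- strap_right: Flat steel strap of the right hold-down (fixed), 32 mm wide; origin on its knob's axis (board x, y (-30, -150) mm) in the strap's top face, 34 mm above the table; x outward along the strap (board -y), z up. It runs to x = 70 mm, bare and flat from x = 25 mm on (middle x = 45 mm), and inward to x = -55 mm over the panel's edge. The bar starts out lying along the strap
- strap_far: Flat steel strap of the far hold-down (fixed), 32 mm wide; origin on its knob's axis (board x, y (105, 0) mm) in the strap's top face, 34 mm above the table; x outward along the strap (board +x), z up. It runs to x = 70 mm, bare and flat from x = 25 mm on (middle x = 45 mm), and inward to x = -55 mm over the panel's edge. The bar starts out lying across the strap
- turn_1 (a joint): Angle in rad of one of the three knobs, 0 at the start, growing as it is turned clockwise seen from above (tightening). The numbers 1 to 3 do not tell which place that knob is in, it changes
- turn_2 (a joint): Angle in rad of one of the three knobs, 0 at the start, growing as it is turned clockwise seen from above (tightening). The numbers 1 to 3 do not tell which place that knob is in, it changes
- turn_3 (a joint): Angle in rad of one of the three knobs, 0 at the start, growing as it is turned clockwise seen from above (tightening). The numbers 1 to 3 do not tell which place that knob is in, it changes
- board: Pinkish-tan wooden board, 420 (its x) by 470 (y) by 18 mm, flat on the table, fixed; origin at the centre of its underside, x roughly away from the robot. It carries the panel, the three hold-downs and the two markers
- panel: Leaded panel of coloured glass panes, 170 (x) by 220 (y) by 6 mm, lying fixed on the board, origin at the centre of its underside, at board x, y (-20, 0) mm. The inner end of each strap lies on its edge. Fragile: not to be leaned on
- red_marker (a point): Centre (half-way up) of the red skittle-shaped marker: 36 mm tall, round, 23 mm across the foot and 20 mm across the body from 8 to 32 mm above its underside, 30 g, standing loose on the board in one of its far corners, to the left or right of the third strap. z is up along its axis. It stands by its weight alone, no magnetic pull
- blue_marker (a point): Centre of the blue marker, same shape as the red one, in the other far corner of the board; to be left alone
- lead_knife: Lead knife, about 170 mm long with dark wooden handle, lying on the table beside the board; bystander
- nail_tub: Clear plastic tub of horseshoe nails, 90 mm across, 55 mm high; bystander
- flux_jar: Jar with white cap, 60 mm across, 85 mm high; bystander
- fid: Pale wooden fid, about 140 mm long, lying on the table; bystander
- glass_cutter: Brass glass cutter, about 130 mm long, lying on the table; bystander

How it is judged:
On the way, in this order (a step that is already met when the one before it is completed fails the run):
1. all three knobs have been turned clockwise past breakaway (each at least 2 degrees) (value of joint each of turn_1, turn_2, turn_3 above 0.035 rad), for 0.1 s.
2. the red marker stands on the outer end of the slack strap, the one that is clamped with less than 15 N (((x of red_marker in the frame of strap_left between 0.012 and 0.075 m and y of red_marker in the frame of strap_left between -0.02 and 0.02 m and contact force between anything else and strap_left below 15 N) or (x of red_marker in the frame of strap_right between 0.012 and 0.075 m and y of red_marker in the frame of strap_right between -0.02 and 0.02 m and contact force between anything else and strap_right below 15 N) or (x of red_marker in the frame of strap_far between 0.012 and 0.075 m and y of red_marker in the frame of strap_far between -0.02 and 0.02 m and contact force between anything else and strap_far below 15 N)) and height (world z) of red_marker between 0.049 and 0.055 m and angle between red_marker's own z axis and vertical below 0.1 rad), for 0.2 s.
At the end, for the whole second after the job is handed in: each of the three knobs has been turned clockwise by 2 to 26 degrees, and the red marker stands upright (within 6 degrees), released, on top of the outer end of the slack strap (the one clamped with less than 15 N), its axis at most 20 mm off the strap's middle line (all of step 1 and all of step 2); the robot touches nothing.
It fails at once if a knob is turned more than 26 degrees (overtightening cracks the glass) (value of joint any of turn_1, turn_2, turn_3 above 0.45 rad).
It fails at once if a knob is turned back (loosened) by more than 11 degrees (value of joint any of turn_1, turn_2, turn_3 below -0.2 rad).
It fails at once if the glass panel is pressed with more than 10 N (contact force between anything else and panel above 10 N).
It fails at once if the blue marker or a bystander is moved by more than 25 mm (distance of any of blue_marker, lead_knife, nail_tub, flux_jar, fid, glass_cutter from where it was at the start of the episode above 0.025 m).
It also fails if it takes over 66 s, if anything falls off the work surface, if the arm or the gripper's body presses on something with over 40 N, if the wrist force passes 120 N, or if a joint passes its speed limit or range.

## Robot

A 6-joint arm with a two-finger parallel gripper is mounted at the origin on the work surface. World frame = base frame: x ahead of the robot, y to its left, z up, the work surface at z = 0. Lengths are in m, angles in rad, forces in N, time in s.
With the tool pointing down it reaches from about 0.375 to 0.9 m from the base axis. Payload 3.1 kg.
Tool frame: the origin (TCP) lies on the centre line of the jaws, within the pads' length; the fingertips stand 25 mm ahead of it and the grasp point (between the pads) lies 6 mm ahead of it; y points along the fingers, x is the direction in which the jaws open and shut, and the axes are right-handed (so a half turn about y gives the same grasp; the last joint's range is limited). The gripper opens to 87 mm and grips with 3 to 60 N. Pads are 19 mm wide; open, the fingers measure 117 mm over their backs; the gripper's body (75 mm by 190 mm) begins 51 mm behind the grasp point.
Start: joints at [0.979, 0.527, 1.433, -0, 1.181, -0.178], TCP at [0.251, 0.572, 0.248] pointing down, gripper open.
Joint ranges: [-3.08, 3.08], [-0.75, 2.2], [0.22, 2.44], [-1.43, 4.57], [0, 2.65], [-2.85, 2.85]. Speed limits (rad/s): [2.79, 2.79, 3.14, 3.14, 3.14, 3.14].

## Interface

Orientations are given as a unit quaternion [w, x, y, z].
In Python, from workcell import arm gives the robot as it stands. Calls block until the motion is done:
- arm.move_ptp(position, orientation): joint-space move of the TCP to a pose.
- arm.movel(position, ori=None, rate=0.15): straight line of the TCP; ori=None keeps the orientation; rate is the mean speed in m/s.
- arm.move_j(angles): joint-space move.
- arm.open() and arm.clamp(): open the fingers fully, or close them until they stop; the grip force is fixed at half the most.
- arm.dwell(seconds).
- arm.solve_ik(position, orientation): joint angles nearest the present ones, or None.
- arm.sense(): the state.
- arm.camera(name): name is "scene" or "top" or "wrist"; returns (picture, depth): 384x512x3 uint8, blue, green, red; 384x512 float32, m along the optical axis (not along the pixel's ray), 0 where there is no reading.
- arm.get_calibration(name): a dict with "K" (3x3 intrinsics, pixels), "R" (3x3) and "t" (3): a world point X has camera coordinates R X + t. Camera axes: x right, y down, z forward; pixel columns grow to the right and rows downward; lengths in m; the calibration is good to about 2 mm. A picture is of the moment at which its call begins: read the wrist's pose just before it. get_calibration takes no time and is no camera call; for the wrist camera it gives the pose at the moment of the call.
A pose or a line that the arm cannot do raises arm.MotionError and nothing moves.
- arm.finish_job(): hands the job in, once; it reports no verdict.
The state is a dict: "time": time; "joint_pos": joint angles; "qd": joint speeds; "joint_torque": joint torques, N m; "ee_pos": TCP position; "tool_rot": TCP orientation; "ft_force": force on the tool from outside, world axes, zero at the start; "wrist_torque": the same for the moment, N m; "grip_width": finger opening in m.
Only numpy, scipy, OpenCV 4.12 (cv2) and the standard library are available. Lean on these libraries where they do the work, as an engineer would, in place of code of your own. Each camera call takes 0.05 s, during which the arm holds its last target.

## Working session

There is one attempt and no reset: what is moved stays moved. The work goes in short steps, each a Python script; the robot and the scene stay as the last script left them, time stands still between calls to the robot, and variables do not carry over. Pictures are saved under pics/ and viewed, and the job is handed in when it is done.

```bash
ls; mkdir -p pics
python3 - <<'E'
from workcell import arm
import cv2,numpy as np
print(arm.sense())
for n in ("scene","top","wrist"):
    c=arm.get_calibration(n);print(n,c)
    p,d=arm.camera(n);cv2.imwrite(f"pics/{n}0.png",p);np.savez(f"pics/{n}0.npz",p=p,d=d,**c)
E
```

```text
pics
{'time': 0.0, 'joint_pos': array([ 9.78483257e-01,  5.28458467e-01,  1.43389970e+00, -6.36977250e-06,
        1.18140130e+00, -1.78522079e-01]), 'qd': array([-0.00180379,  0.00061219,  0.00079956,  0.00026307, -0.00067692,
        0.00052759]), 'joint_torque': array([ 1.67788485e-04, -4.40037239e+01, -1.76593870e+01,  6.34062756e-02,
        5.82835008e-02, -1.88352892e-04]), 'ee_pos': array([0.25090319, 0.57168389, 0.24657714]), 'tool_rot': array([-0.59174693,  0.5923474 ,  0.38592107, -0.38733068]), 'ft_force': array([-0.16099391, -0.03305271,  0.32772302]), 'wrist_torque': array([-0.01838689, -0.00156753, -0.04332352]), 'grip_width': 0.08712573032929656}
scene {'K': array([[396.4141027 ,   0.        , 256.29270763],
       [  0.        , 396.4141027 , 185.67925499],
       [  0.        ,   0.        ,   1.        ]]), 'R': array([[-0.87695332,  0.48001139,  0.02327957],
       [ 0.24639831,  0.49068876, -0.83577055],
       [-0.41260241, -0.72719571, -0.54858514]]), 't': array([ 0.48896448, -0.088459  ,  1.39098352])}
top {'K': array([[451.08041813,   0.        , 255.61767363],
       [  0.        , 451.08041813, 183.59032528],
       [  0.        ,   0.        ,   1.        ]]), 'R': array([[ 0.01859591, -0.99979647,  0.0078232 ],
       [-0.99839534, -0.0189873 , -0.05335013],
       [ 0.05348781, -0.00681855, -0.99854522]]), 't': array([-0.01117444,  0.56601503,  1.56602349])}
wrist {'K': array([[312.31253905,   0.        , 258.85492566],
       [  0.        , 312.31253905, 191.48879647],
       [  0.        ,   0.        ,   1.        ]]), 'R': array([[ 0.40145771,  0.91587566, -0.00186697],
       [ 0.88499062, -0.38739327,  0.25829838],
       [ 0.23584595, -0.10534812, -0.96606338]]), 't': array([-0.62359354, -0.03021579,  0.39007137])}
```

View pics/top0.png

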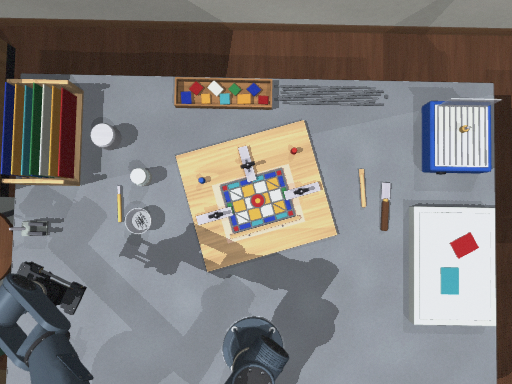

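View pics/scene0.png

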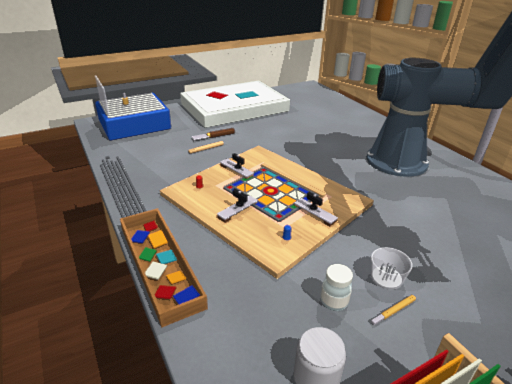

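View pics/wrist0.png

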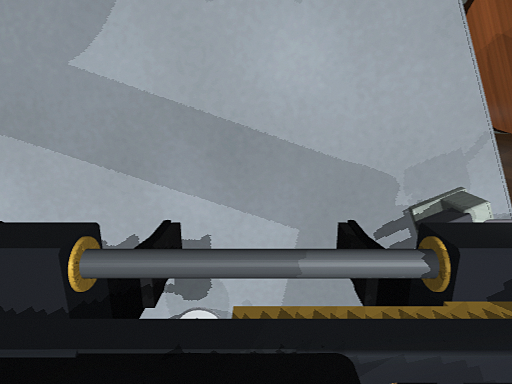

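```bash
cat > h.py <<'E'
import numpy as np,cv2
from scipy.spatial.transform import Rotation as Rn
def ray(c,u,v,z):
    K,R,t=c['K'],c['R'],c['t']
    d=R.T@np.linalg.inv(K)@np.array([u,v,1.]); o=-R.T@t
    return o+d*(z-o[2])/d[2]
def proj(c,X):
    p=c['R']@np.asarray(X)+c['t']; q=c['K']@p; return q[:2]/q[2]
def bd(x,y,z,o,yaw):
    return np.array([o[0]+np.cos(yaw)*x-np.sin(yaw)*y,o[1]+np.sin(yaw)*x+np.cos(yaw)*y,z])
def cloud(c,d):
    v,u=np.mgrid[:384,:512]; P=np.stack([(u-c['K'][0,2])/c['K'][0,0]*d,(v-c['K'][1,2])/c['K'][1,1]*d,d],-1)
    return (P-c['t'])@c['R']
E
python3 - <<'E'
from h import *
for n in ("top","scene"):
    c=np.load(f"pics/{n}0.npz"); W=cloud(c,c['d']); z=W[...,2]
    p=c['p'].astype(int)
    board=(z>0.010)&(z<0.026)&(p[...,2]-p[...,0]>40)&(p[...,1]>110)&(c['d']>0)
    board=cv2.morphologyEx(board.astype(np.uint8),cv2.MORPH_CLOSE,np.ones((15,15)))
    nl,l,st,ce=cv2.connectedComponentsWithStats(board); i=1+np.argmax(st[1:,4])
    cs,_=cv2.findContours((l==i).astype(np.uint8),cv2.RETR_EXTERNAL,cv2.CHAIN_APPROX_NONE)
    pts=np.array([ray(c,u,v,0.018)[:2] for u,v in cs[0][:,0]])
    print(n,np.median(z[l==i]),cv2.minAreaRect((pts*1000).astype(np.float32)))
    for nm,m in (("red",(p[...,2]>120)&(p[...,1]<60)&(p[...,0]<60)),("blue",(p[...,0]>110)&(p[...,2]<60)&(p[...,1]<100)),("black",(p.max(-1)<50))):
        mm=m&(z>0.02)&(z<0.12)&(np.abs(W[...,0]-.57)<.3)&(np.abs(W[...,1])<.32)
        nl,l2,st,ce=cv2.connectedComponentsWithStats(mm.astype(np.uint8))
        for k in range(1,nl):
            if st[k,4]>12:print(nm,st[k,4],ce[k],np.median(W[l2==k],0),z[l2==k].max())
E
```

```text
top 0.019548986483709126 ((527.030517578125, -1.327301025390625), (418.5671081542969, 468.9819030761719), 16.879560470581055)
red 60 [257.56666667 199.96666667] [ 0.50893771 -0.00666141  0.02445434] 0.031623651701333175
blue 56 [185.82142857  99.82142857] [0.85536317 0.24992768 0.02418148] 0.030245081792050852
blue 33 [270.         174.78787879] [ 0.5968881  -0.05007004  0.0234302 ] 0.02961524659006515
blue 26 [281.15384615 180.96153846] [ 0.5764928  -0.08903825  0.02252326] 0.027553865348006863
blue 19 [243.89473684 182.        ] [0.5703329  0.04021672 0.02323626] 0.0281986465275556
blue 29 [226.86206897 196.48275862] [0.51712844 0.09842109 0.02436106] 0.028526129336748928
blue 23 [287.95652174 204.73913043] [ 0.49329359 -0.11459004  0.02336255] 0.03487944793463319
blue 23 [233.34782609 219.86956522] [0.43788969 0.07545584 0.02308583] 0.027502695816836332
blue 25 [269.  218.8] [ 0.44361083 -0.04929662  0.02306782] 0.029496728073862652
blue 17 [244.41176471 226.23529412] [0.41774176 0.0369902  0.02425909] 0.033745951099737846
black 26 [247.65384615 165.80769231] [0.62192788 0.0269713
[... 832 characters left out ...]
41799366 0.03354326 0.02241634] 0.02597899503900104
blue 23 [259.7826087  204.47826087] [0.56968311 0.04068211 0.02264659] 0.025167058591164818
blue 37 [285.78378378 210.89189189] [0.51857184 0.09857808 0.02275374] 0.024769473785692216
blue 68 [286.83823529 232.72058824] [0.57976333 0.19618945 0.04023723] 0.05547049619645638
blue 144 [190.42361111 292.83333333] [0.85566639 0.25300747 0.02325907] 0.027216905346381506
black 81 [237.64197531 160.66666667] [ 0.54530393 -0.14751378  0.06504203] 0.07827125135892227
black 127 [239.58267717 197.19685039] [0.63017085 0.03654574 0.06684454] 0.07865152088280632
black 136 [313.61029412 200.625     ] [0.45947511 0.13926574 0.06602626] 0.07988406696859378
```

Run:
```python
import cv2
p=cv2.imread("pics/top0.png")[110:285,165:350];cv2.imwrite("pics/top0c.png",cv2.resize(p,None,fx=3.2,fy=3.2,interpolation=cv2.INTER_CUBIC))
```

```text
(no output)
```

View pics/top0c.png

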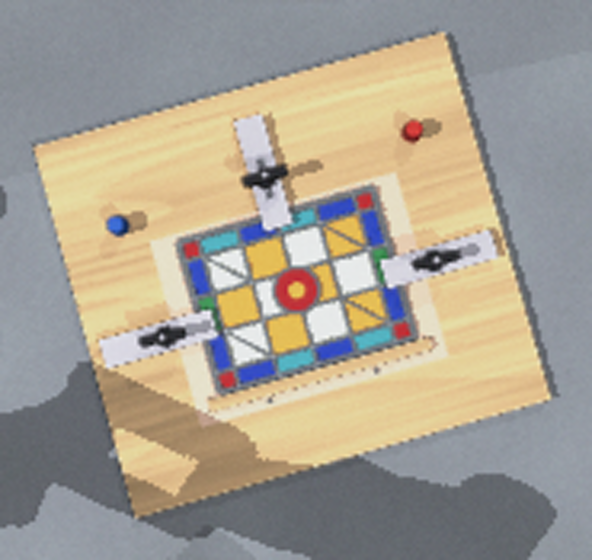

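```bash
cat >> h.py <<'E'
def ori(yaw):
    # tool x = (cos,sin,0), tool y down, z = x cross y
    x=np.array([np.cos(yaw),np.sin(yaw),0]); y=np.array([0,0,-1.]); R=np.stack([x,y,np.cross(x,y)],1)
    q=Rn.from_matrix(R).as_quat(); return [q[3],q[0],q[1],q[2]]
E
python3 - <<'E'
from h import *
from workcell import arm
s=arm.sense(); q=s['tool_rot']; R=Rn.from_quat([q[1],q[2],q[3],q[0]]).as_matrix(); print(R.round(3),np.degrees(np.arctan2(R[1,0],R[0,0])))
c=arm.get_calibration('wrist'); o=-c['R'].T@c['t']; print('cam in tool',R.T@(o-s['ee_pos']), (R.T@c['R'].T).round(3))
b=(.5275,.001);yaw=np.radians(16.9)
for nm,x,y in (("left",-.03,.15),("right",-.03,-.15),("far",.105,0)):
  for a in (0,np.pi):
    P=bd(x,y,.18,b,yaw)
    j=arm.solve_ik(P,ori(yaw+a)); print(nm,P,a,None if j is None else np.round(j,2))
E
```

```text
[[ 0.402 -0.001 -0.916]
 [ 0.916 -0.001  0.402]
 [-0.002 -1.     0.   ]] 66.28908524466893
cam in tool [-0.00040396 -0.13678677  0.07191778] [[ 1.     0.001  0.   ]
 [-0.    -0.259  0.966]
 [ 0.001 -0.966 -0.259]]
left [0.45519026 0.13580097 0.18      ] 0 [ 0.05  0.43  1.87 -0.    0.84 -0.24]
left [0.45519026 0.13580097 0.18      ] 3.141592653589793 None
right [ 0.54240092 -0.1512431   0.18      ] 0 [-0.47  0.53  1.66 -0.    0.95 -0.77]
right [ 0.54240092 -0.1512431   0.18      ] 3.141592653589793 [-0.47  0.53  1.66 -0.    0.95  2.38]
far [0.62796543 0.03152373 0.18      ] 0 [-0.13  0.61  1.49 -0.    1.04 -0.42]
far [0.62796543 0.03152373 0.18      ] 3.141592653589793 [-0.13  0.61  1.49 -0.    1.04  2.72]
```

```bash
cat >> h.py <<'E'
def shot(arm,name,tag):
    c=arm.get_calibration(name); p,d=arm.camera(name)
    cv2.imwrite(f"pics/{tag}.png",p); np.savez(f"pics/{tag}.npz",p=p,d=d,**c); return c,p,d
B0=(.5275,.001);Y0=np.radians(16.9)
E
python3 - <<'E'
from h import *
from workcell import arm
for i,(x,y) in enumerate([(.03,.03),(.03,-.09)]):
    P=bd(x,y,.3,B0,Y0); arm.move_ptp(P,ori(Y0)); arm.dwell(.2); shot(arm,'wrist',f'w{i}')
    s=arm.sense();print(s['time'],s['ee_pos']-P,s['ft_force'],s['wrist_torque'])
E
```

```text
2.5917 [-5.07931505e-05  6.13616592e-04 -5.64764969e-05] [ 0.22784753  0.69374559 -0.10061792] [-0.02084042  0.03881179  0.01363321]
3.3917 [-0.00027911  0.00122813  0.00011325] [ 0.08635524 -0.02074267 -0.09514196] [-0.08747762  0.05482466 -0.00845966]
```

View pics/w0.png

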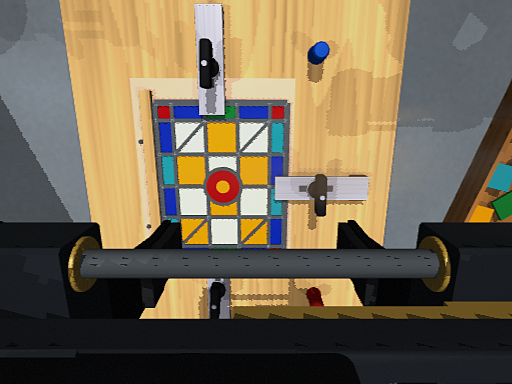

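View pics/w1.png

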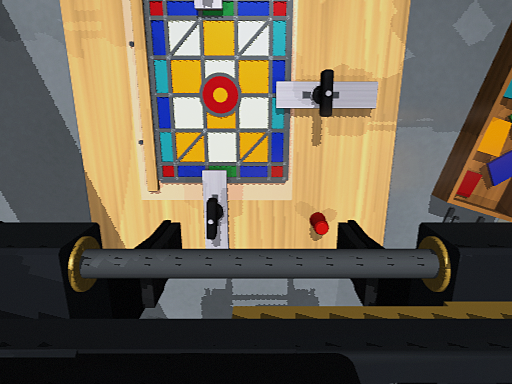

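```bash
cat > ana.py <<'E'
import sys
from h import *
def toB(W): 
    d=W[...,:2]-np.array(B0); return np.stack([np.cos(Y0)*d[...,0]+np.sin(Y0)*d[...,1],-np.sin(Y0)*d[...,0]+np.cos(Y0)*d[...,1],W[...,2]],-1)
if __name__=="__main__":
  for n in sys.argv[1:]:
    c=np.load(f"pics/{n}.npz"); p=c['p'].astype(int); W=cloud(c,c['d']); b=toB(W); z=b[...,2]
    inb=(np.abs(b[...,0])<.23)&(np.abs(b[...,1])<.24)&(c['d']>.2)
    print(n,'board z',np.median(z[inb&(np.abs(z-.018)<.006)]))
    for nm,m in (("bar",(p.max(-1)<70)&(z>.055)&(z<.085)),("strap",(z>.031)&(z<.039)&(p.min(-1)>110)),
                 ("panel",(z>.021)&(z<.029)),
                 ("red",(p[...,2]>100)&(p[...,1]<60)&(p[...,0]<60)&(z>.028)),("blue",(p[...,0]>90)&(p[...,2]<70)&(z>.03))):
        k,l,st,ce=cv2.connectedComponentsWithStats((m&inb).astype(np.uint8))
        for i in range(1,k):
            if st[i,4]<60: continue
            q=b[l==i]*1000
            if nm=="bar": q=q[q[:,2]>q[:,2].max()-12] if 0 else q
            (cx,cy),(w,h),a=cv2.minAreaRect(q[:,:2].astype(np.float32))
            print(nm,st[i,4],'px',ce[i].round(1),'B rect c(%.1f %.1f) %.1fx%.1f a%.1f'%(cx,cy,w,h,a),'z med %.1f top %.1f'%(np.median(q[:,2]),np.percentile(q[:,2],95)), 'med',np.median(q,0).round(1))
E
python3 ana.py w0 w1
python3 - <<'E'
import cv2,numpy as np
a=cv2.imread("pics/w0.png")[0:220,140:380];b=cv2.imread("pics/w1.png")[0:250,140:380]
cv2.imwrite("pics/w01c.png",cv2.resize(np.hstack([np.pad(a,((0,30),(0,0),(0,0))),b]),None,fx=1.66*1,fy=1.66,interpolation=cv2.INTER_CUBIC))
E
```

```text
w0 board z 0.01794006517748207
bar 548 px [205.5  63.5] B rect c(-29.8 148.0) 49.1x10.4 a87.3 z med 76.1 top 77.5 med [-28.6 147.5  76.1]
bar 326 px [319.4 197.7] B rect c(103.7 -0.3) 12.2x48.4 a0.1 z med 75.6 top 77.3 med [101.1  -5.3  75.6]
bar 337 px [214.6 300. ] B rect c(-30.2 -149.1) 47.2x11.3 a88.5 z med 75.8 top 77.3 med [ -29.3 -142.6   75.8]
strap 2149 px [210.2  55.6] B rect c(-31.0 156.6) 124.7x32.3 a89.9 z med 33.6 top 35.0 med [-28.  172.7  33.6]
strap 775 px [291.9 187.8] B rect c(75.6 -1.4) 31.1x52.7 a90.0 z med 33.7 top 35.0 med [72.1 -0.1 33.7]
strap 905 px [347.7 187.9] B rect c(146.4 -1.3) 55.3x31.1 a0.4 z med 33.7 top 35.0 med [147.2  -0.7  33.7]
strap 76 px [212.  282.6] B rect c(-34.6 -148.2) 23.3x23.5 a88.7 z med 33.7 top 35.7 med [ -41.5 -140.6   33.7]
strap 150 px [224.3 308.6] B rect c(-21.6 -184.7) 34.4x13.3 a83.0 z med 33.6 top 34.7 med [ -22.1 -186.7   33.6]
panel 61 px [311.7  57.4] B rect c(94.9 163.4) 13.6x22.4 a32.5 z med 23.6 top 28.8 med [ 91.7 159.3  23.6]
panel 18236 px [216.6 170.4] B rect c(-27.7 14.5) 217.5x191.4 a90.0 z med 22.8 top 27.2 med 
[... 443 characters left out ...]
ed 76.0 top 77.7 med [ -29.  -146.4   76. ]
strap 242 px [207.8   3.8] B rect c(-30.9 98.0) 8.9x31.4 a89.7 z med 33.4 top 34.8 med [-30.4  98.   33.4]
strap 1009 px [294.8  93.9] B rect c(75.9 -0.9) 52.8x30.8 a0.1 z med 33.7 top 35.1 med [72.1 -0.7 33.7]
strap 1116 px [354.9  94.2] B rect c(146.6 -0.7) 54.9x30.8 a0.1 z med 33.7 top 35.0 med [147.   -0.6  33.7]
strap 1263 px [215.7 204.8] B rect c(-31.0 -152.3) 112.2x32.1 a89.9 z med 33.6 top 34.9 med [ -27.5 -131.9   33.6]
panel 24531 px [212.4  89.1] B rect c(-29.4 -9.9) 231.4x194.9 a89.9 z med 22.8 top 27.3 med [-29.9   6.8  22.8]
red 191 px [320.5 225.2] B rect c(111.1 -169.0) 17.5x18.3 a71.6 z med 52.9 top 54.7 med [ 110.2 -166.5   52.9]
```

View pics/w01c.png

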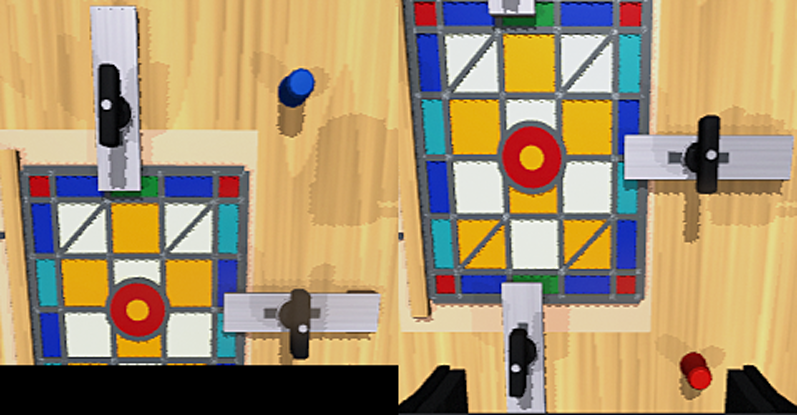

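```bash
cat > knob.py <<'E'
from h import *
from workcell import arm
import sys
K=dict(left=(-.0303,.1488,-2.2),right=(-.0303,-.1504,-2.0),far=(.1038,-.001,.4))
def pr(t,s): print(t,'t%.2f'%s['time'],'F',s['ft_force'].round(2),'M',s['wrist_torque'].round(3),'w %.4f'%s['grip_width'],'q6 %.3f'%s['joint_pos'][5],flush=True)
def go(name,steps=(2,4,6,8,10,12)):
    x,y,a=K[name]; yaw=Y0+np.radians(a); P=bd(x,y,.15,B0,Y0)
    arm.move_ptp(P,ori(yaw)); P[2]=.075
    arm.movel(P,rate=.12); pr('down',arm.sense()); arm.clamp(); arm.dwell(.1); pr('clamped',arm.sense())
    for d in steps:
        arm.move_ptp(P,ori(yaw-np.radians(d))); pr(f'turn {d}',arm.sense())
if __name__=="__main__": go(sys.argv[1],eval(sys.argv[2]))
E
python3 knob.py left "(2,4,6)"
```

```text
down t5.28 F [ 0.69  0.58 -0.4 ] M [-0.1    0.026  0.014] w 0.0872 q6 -0.205
clamped t6.57 F [ 3.29  1.03 -2.73] M [ 0.307 -0.4   -0.1  ] w 0.0117 q6 -0.205
turn 2 t6.82 F [ 3.79  3.39 -2.82] M [ 0.332 -0.579 -0.088] w 0.0120 q6 -0.171
turn 4 t7.07 F [ 4.3   1.98 -4.07] M [ 0.389 -0.593 -0.101] w 0.0119 q6 -0.136
turn 6 t7.32 F [ 4.92  3.47 -4.23] M [ 0.366 -0.651  0.005] w 0.0116 q6 -0.101
```

```bash
python3 - <<'E'
from knob import *
x,y,a=K['left']; yaw=Y0+np.radians(a); P=bd(x,y,.075,B0,Y0)
for d in (8,10,12):
    arm.move_ptp(P,ori(yaw-np.radians(d))); pr(f'turn {d}',arm.sense())
arm.dwell(.2); pr('hold',arm.sense()); arm.open(); arm.dwell(.1); pr('open',arm.sense())
P[2]=.16; arm.movel(P,rate=.15); shot(arm,'wrist','l_after')
E
python3 ana.py l_after
```

```text
turn 8 t7.57 F [ 4.84  3.02 -3.75] M [ 0.365 -0.631 -0.019] w 0.0119 q6 -0.066
turn 10 t7.82 F [ 4.12  3.01 -2.89] M [ 0.369 -0.659 -0.062] w 0.0119 q6 -0.031
turn 12 t8.07 F [ 4.46  2.95 -4.15] M [ 0.39  -0.626 -0.055] w 0.0116 q6 0.004
hold t8.27 F [ 3.98  3.44 -3.4 ] M [ 0.411 -0.583 -0.019] w 0.0115 q6 0.004
open t9.74 F [-0.06 -0.69  0.78] M [-0.045  0.02  -0.014] w 0.0863 q6 0.004
l_after board z 0.017752491715075137
bar 981 px [260.9 202.7] B rect c(-30.6 149.1) 49.7x11.9 a75.8 z med 76.2 top 77.4 med [-29.9 153.8  76.2]
strap 3731 px [255.5 169.2] B rect c(-30.8 156.4) 124.5x32.1 a90.0 z med 33.6 top 34.8 med [-29.1 178.4  33.6]
panel 167 px [394.2 133.1] B rect c(95.1 167.9) 22.2x14.5 a65.7 z med 24.0 top 28.5 med [ 91.4 170.8  24. ]
panel 2556 px [332.6 226.4] B rect c(21.8 97.7) 44.9x101.8 a79.7 z med 22.9 top 24.4 med [21.7 98.3 22.9]
panel 904 px [223.1 241.5] B rect c(-80.7 110.5) 19.4x71.6 a76.2 z med 23.2 top 27.7 med [-74.3 108.2  23.2]
panel 4819 px [266.6 293.3] B rect c(-44.0 35.9) 49.5x173.8 a74.9 z med 22.6 top 27.7 med [-53.7  43.3  22.6]
blue 512 px [415.5 134.9] B rect c(98.7 167.2) 16.6x17.8 a26.5 z med 53.2 top 54.6 med [ 97.6 168.8  53.2]
```

View pics/l_after.png

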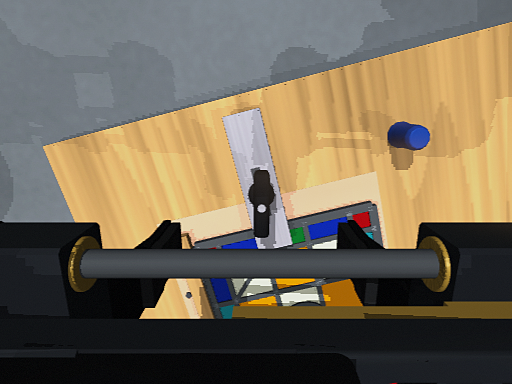

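```bash
python3 - <<'E'
from knob import *
P=bd(*K['left'][:2],.16,B0,Y0); 
go('right',(2,4,6,8,10,12))
arm.dwell(.2); pr('hold',arm.sense()); arm.open(); arm.dwell(.1); pr('open',arm.sense())
P=bd(*K['right'][:2],.16,B0,Y0); arm.movel(P,rate=.15); shot(arm,'wrist','r_after')
E
python3 ana.py r_after
```

```text
down t12.43 F [-0.63  0.23  0.71] M [-0.109  0.019  0.043] w 0.0869 q6 -0.731
clamped t13.72 F [ 4.54  2.59 -3.14] M [ 0.389 -0.648 -0.164] w 0.0117 q6 -0.731
turn 2 t13.97 F [ 4.11  3.22 -2.98] M [ 0.451 -0.665  0.499] w 0.0117 q6 -0.698
turn 4 t14.22 F [ 4.83  3.05 -2.54] M [ 0.509 -0.658  0.521] w 0.0114 q6 -0.663
turn 6 t14.47 F [ 5.43  2.94 -2.69] M [ 0.408 -0.711  0.524] w 0.0118 q6 -0.628
turn 8 t14.72 F [ 5.22  2.83 -2.07] M [ 0.512 -0.689  0.512] w 0.0116 q6 -0.593
turn 10 t14.97 F [ 6.07  2.89 -2.39] M [ 0.464 -0.719  0.503] w 0.0119 q6 -0.558
turn 12 t15.22 F [ 5.58  3.81 -2.94] M [ 0.478 -0.791  0.549] w 0.0117 q6 -0.524
hold t15.43 F [ 5.58  4.07 -2.54] M [ 0.472 -0.751  0.485] w 0.0113 q6 -0.524
open t16.90 F [-0.61  0.33 -0.29] M [-0.069  0.045  0.013] w 0.0875 q6 -0.522
r_after board z 0.018002954568166092
bar 960 px [261.  204.2] B rect c(-30.8 -150.9) 49.5x11.8 a77.2 z med 76.2 top 77.4 med [ -30.1 -146.4   76.2]
strap 3039 px [259.  182.5] B rect c(-31.0 -152.8) 112.6x32.0 a90.0 z med 33.6 top 34.8 med [ -28.6 -130.9   33.6]
panel 33431 px [226.8  73.7] B rect c(-27.4 -48.7) 191.7x154.0 a0.3 z med 22.8 top 27.5 med [-38.  -48.1  22.8]
panel 171 px [413.7 170.3] B rect c(107.0 -167.0) 22.4x12.9 a51.7 z med 24.3 top 28.3 med [ 103.4 -163.9   24.3]
red 545 px [428.9 176.4] B rect c(110.3 -168.8) 18.3x18.2 a56.2 z med 49.1 top 54.1 med [ 105.9 -166.3   49.1]
```

View pics/r_after.png

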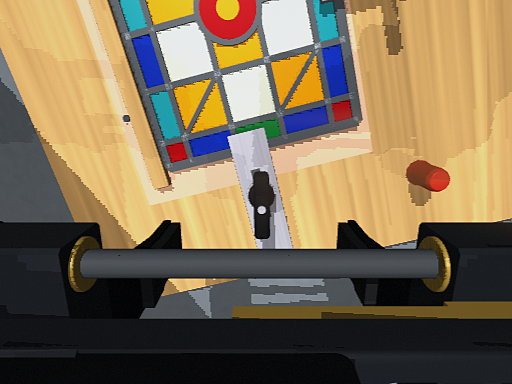

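```bash
python3 - <<'E'
from knob import *
go('far',(2,4,6,8,10,12))
arm.dwell(.2); pr('hold',arm.sense()); arm.open(); arm.dwell(.1); pr('open',arm.sense())
P=bd(*K['far'][:2],.16,B0,Y0); arm.movel(P,rate=.15); shot(arm,'wrist','f_after')
P=bd(.110,-.168,.18,B0,Y0); arm.move_ptp(P,ori(Y0)); arm.dwell(.1); shot(arm,'wrist','m1')
E
python3 ana.py f_after m1|grep -v panel
```

```text
down t19.26 F [-0.26 -0.67 -0.43] M [-0.107  0.058  0.039] w 0.0871 q6 -0.432
clamped t20.55 F [ 4.86  2.74 -3.23] M [ 0.354 -0.645  0.171] w 0.0119 q6 -0.432
turn 2 t20.80 F [ 4.04  3.13 -1.92] M [ 0.34  -0.63   0.539] w 0.0122 q6 -0.398
turn 4 t21.05 F [ 4.77  3.31 -2.92] M [ 0.442 -0.655  0.56 ] w 0.0119 q6 -0.363
turn 6 t21.30 F [ 4.6   2.92 -2.77] M [ 0.422 -0.717  0.514] w 0.0122 q6 -0.328
turn 8 t21.55 F [ 4.94  3.05 -3.7 ] M [ 0.433 -0.655  0.573] w 0.0121 q6 -0.294
turn 10 t21.80 F [ 4.83  2.94 -2.41] M [ 0.414 -0.715  0.547] w 0.0123 q6 -0.259
turn 12 t22.05 F [ 5.51  3.45 -3.78] M [ 0.421 -0.727  0.55 ] w 0.0119 q6 -0.224
hold t22.25 F [ 4.98  2.39 -3.33] M [ 0.426 -0.708  0.566] w 0.0119 q6 -0.224
open t23.73 F [-0.21 -0.07  0.34] M [-0.078  0.099  0.017] w 0.0867 q6 -0.222
f_after board z 0.018191416007355618
bar 1908 px [25. 42.] B rect c(-30.0 147.0) 47.5x13.0 a75.6 z med 70.7 top 77.1 med [-27.9 140.4  70.7]
bar 957 px [262.3 203.2] B rect c(104.3 -0.7) 49.1x12.0 a80.7 z med 76.3 top 77.5 med [104.9   3.7  76.3]
strap 2694 px [65.1 68.5] B rect c(-30.6 136.6) 33.0x85.
[... 366 characters left out ...]
.3   33.5]
m1 board z 0.018068673353895132
bar 213 px [249.7   5.9] B rect c(101.8 -24.1) 12.6x6.0 a13.8 z med 73.9 top 77.0 med [101.4 -25.4  73.9]
bar 1347 px [ 89.6 179.4] B rect c(-29.8 -150.9) 49.3x11.5 a77.1 z med 75.1 top 77.3 med [ -27.  -148.5   75.1]
strap 544 px [213.8   4.6] B rect c(71.4 -13.4) 7.8x44.0 a89.0 z med 33.6 top 34.9 med [ 71.4 -13.4  33.6]
strap 804 px [303.7   4.9] B rect c(143.3 -13.5) 7.9x61.3 a90.0 z med 33.6 top 34.8 med [144.1 -13.6  33.6]
strap 3333 px [110.5 175.9] B rect c(-31.0 -159.1) 33.1x124.7 a0.1 z med 33.6 top 34.8 med [ -28.3 -159.6   33.6]
red 441 px [262.4 194.2] B rect c(111.4 -169.7) 18.1x18.9 a14.6 z med 52.8 top 54.4 med [ 110.9 -166.9   52.8]
```

View pics/f_after.png

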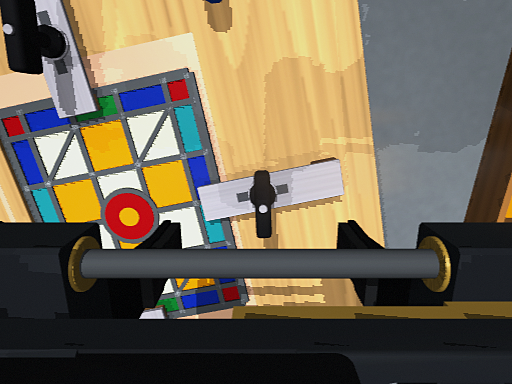

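View pics/m1.png

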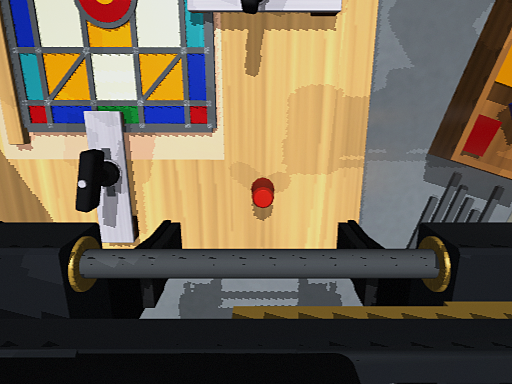

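Run:
```python
from knob import *
P=bd(.111,-.1692,.18,B0,Y0); arm.movel(P,ori(Y0),rate=.15); P[2]=.049
arm.movel(P,rate=.12); pr('down',arm.sense()); arm.clamp(); arm.dwell(.1); s=arm.sense(); pr('clamp',s); print(s['ee_pos']-P)
P[2]=.17; arm.movel(P,rate=.12); pr('up',arm.sense())
Q=bd(-.0305,.196,.17,B0,Y0); arm.move_ptp(Q,ori(Y0)); arm.dwell(.2); pr('over',arm.sense())
Q[2]=.10;arm.movel(Q,rate=.1); shot(arm,'wrist','pl');s=arm.sense(); pr('z.1',s);print(s['ee_pos']-Q)
```

```text
down t26.84 F [ 0.67  0.18 -0.43] M [-0.027  0.027  0.014] w 0.0870 q6 -0.642
clamp t28.05 F [ 0.06  0.49 -0.05] M [-0.046  0.008 -0.009] w 0.0197 q6 -0.642
[-5.27109332e-05  6.26688872e-06 -7.74420934e-05]
up t29.21 F [-0.12  0.1  -0.79] M [-0.017  0.021  0.002] w 0.0192 q6 -0.642
over t30.87 F [-0.26  0.04 -1.08] M [-0.111  0.032 -0.029] w 0.0193 q6 -0.144
z.1 t31.77 F [ 0.62  0.2  -0.05] M [-0.115 -0.01   0.021] w 0.0191 q6 -0.143
[4.80659336e-04 8.23850861e-05 4.74227407e-04]
```

View pics/pl.png

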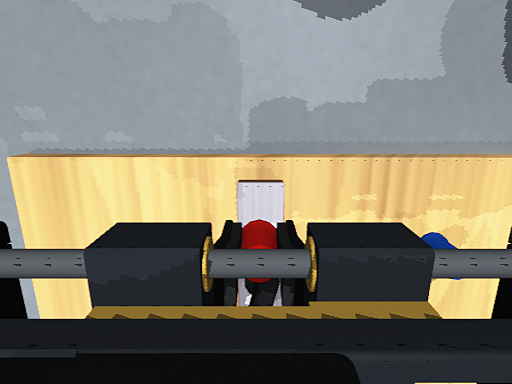

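The red marker is held at about (260,237), upright, and lines up with the strap end at (261,183). The next step is lowering it.

```bash
python3 - <<'E'
from knob import *
Q=bd(-.0305,.196,.0665,B0,Y0); arm.movel(Q,rate=.05); pr('low',arm.sense())
for z in (.0658,.0652,.0647):
    Q[2]=z; arm.movel(Q,rate=.01); arm.dwell(.1); s=arm.sense(); pr(z,s)
    if s['ft_force'][2]>2.5: break
arm.open(); arm.dwell(.1); pr('open',arm.sense())
Q[2]=.18; arm.movel(Q,rate=.12); arm.dwell(.2); shot(arm,'wrist','fin'); shot(arm,'scene','fins')
E
python3 ana.py fin|grep -v panel
```

```text
low t32.58 F [0.4  0.26 0.28] M [-0.016  0.022  0.005] w 0.0189 q6 -0.143
0.0658 t32.93 F [ 0.95 -0.44 -0.08] M [-0.077  0.065  0.019] w 0.0192 q6 -0.143
0.0652 t33.28 F [ 0.19 -0.2  -0.55] M [-0.089  0.059  0.012] w 0.0194 q6 -0.143
0.0647 t33.63 F [-0.13 -0.94  2.85] M [-0.088  0.048 -0.029] w 0.0192 q6 -0.143
open t35.02 F [ 0.11 -0.6  -0.2 ] M [-0.112  0.06   0.043] w 0.0870 q6 -0.143
fin board z 0.017744481302630715
bar 449 px [264.4 234.7] B rect c(-27.6 160.8) 25.9x12.1 a75.4 z med 75.7 top 77.3 med [-27.2 165.5  75.7]
strap 1540 px [260.4 197.9] B rect c(-30.8 176.2) 85.4x31.9 a89.9 z med 33.6 top 34.9 med [-31.3 184.1  33.6]
strap 171 px [261.  280.8] B rect c(-30.6 98.3) 7.8x31.6 a88.7 z med 33.5 top 34.8 med [-29.1  97.7  33.5]
red 566 px [259.4 192.5] B rect c(-32.1 196.7) 18.9x19.6 a72.7 z med 68.7 top 70.4 med [-32.2 199.9  68.7]
blue 458 px [401.8 219.7] B rect c(98.3 167.0) 17.0x18.1 a3.4 z med 52.7 top 54.4 med [ 96.7 170.7  52.7]
```

View pics/fin.png

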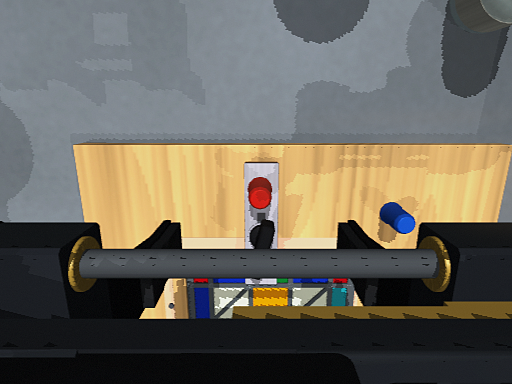

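View pics/fins.png

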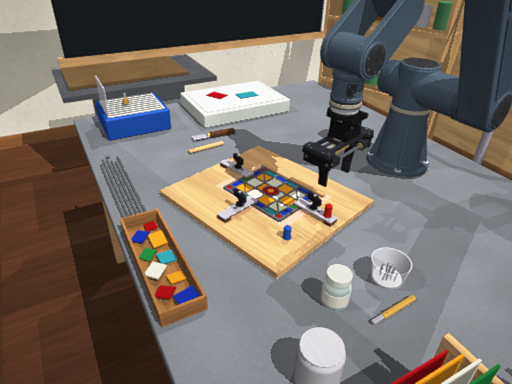

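The red marker stands upright on the left strap's outer end: wrist view (260,193), scene view (328,211). The hand is well clear of it, so I'm handing the job in.

```bash
python3 -c "
from workcell import arm
arm.finish_job(); print(arm.sense()['time'])"
```

```text
the job is handed in; nothing more can be done
the job is handed in; nothing more can be done
```

I turned all three knobs about 10 degrees clockwise, stood the red marker on the left strap, and handed the job in at about 37 s. `finish_job` gives no verdict, so the figures below are my own checks.

| Knob | Turned (wrist pictures) | Torque while turning |
|---|---|---|
| Left | about 11.5° | never above 0.1 N m, partly noise |
| Right | about 10.8° | about 0.51 N m |
| Far | about 9.7° | about 0.55 N m |

- **Slack strap:** the left knob gave far more easily than the other two, so the left is the slack one.
- **Red marker:** it stands released and upright about 47 mm out along the left strap. It is about 1 mm off the strap's middle line, and its top is at 70 mm, which matches 34 + 36 mm.
- **Blue marker and bystanders:** the blue marker measured within about 1 mm of where it was. The tools and jars looked unmoved in the scene picture, but I did not measure them.
- **Disagreements:** the wrist camera put the board about 1 mm off my first estimate, within the calibration tolerance. Clamping onto each knob gave a sideways pull of about 3 to 5 N, which is a small centring error. Nothing else disagreed.

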